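Free the child-safety latch of a bench cabinet and swing its door open

TASK

The small white cabinet with the grey door on the bench is held shut by a child-safety latch: reach down through the finger gap in the front edge of its top, press the sprung hook just far enough to free it, keep it pressed while you draw the door out, then swing the door wide open, about square to the cabinet, and let go. Be gentle: never push on anything with more than 25 newtons, leave the bottle inside standing where it is and do not disturb the other things on the bench.

Things in the scene. Friction and masses are not known exactly. Their poses are not given: they have to be found in the camera images.
- cabinet: Fixed white bench cabinet, 130 mm deep (x), 220 mm wide (y), 200 mm high, standing on the worktop, its front closed by a door. Origin at the centre of its underside; x points into the cabinet away from the door, y to the left as you face the door, z up. The shell's front edge is at x = -65 mm; walls are 8 mm thick. All points below are fixed to the shell and share its axes.
- door_middle (a point): Middle of the shut door's outer face, nominally: a grey upright panel without handle, 14 mm thick, 205 wide, 178 high, outer face at cabinet x = -80 mm, inner at -66; hinged at the right (-y), free edge at y = +105 mm. Door, hook and keeper sit in the shell as one set, adjusted up or down by up to 11 mm, different each time and not measured; door's top edge nominally 6 mm below the cabinet's top.
- finger_gap (a point): Centre of the finger gap, in the plane of the cabinet's top: a notch in the front edge of the 8 mm top plate, 34 mm front to back (x, from the shut door's inner face to the keeper) and 60 mm wide (y). Shut fingertips enter it from above, their narrower side along x. The hook's thumb pad lies straight below.
- pad_nominal (a point): Nominal middle of the top of the hook's steel thumb pad (28 mm in x, 34 in y), 20 mm below the gap's centre; really 9 to 31 mm below. The door carries the hook, which slides straight down on a spring: 1.5 N to start, 2.6 N more per mm; free of the keeper from 5.5 mm (16 N), 25 N at 9 mm, hard stop at 13 mm. Held at 18 to 21 N it is free.
- keeper_edge (a point): Middle of the gap's rear edge. The fixed steel keeper bar, 8 mm thick in x, hangs just behind and below it; the hook's barb catches behind the bar. While caught, the door has about 3 mm of play and must not be forced. The barb has passed the bar once the door has swung 0.2 rad (about 30 mm at the hook); the hook may then rise again.
- hinge_axis (a point): Point on the door's vertical hinge axis, level with the cabinet's top (x = -73 mm, y = -100 mm in the cabinet's frame). The middle of the thumb pad is 145 mm along y and 25 mm along x from it while the door is shut, and turns about it with the door.
- door (a joint): Opening angle of the door: 0 shut, grows as the free edge swings out towards the robot (anticlockwise seen from above), stop at 1.65 rad. Light friction (about 1 N at the hook); it stays where it is left.
- bottle: Small glass bottle with a screw cap, 47 mm across and 90 mm high, standing inside the cabinet behind the door; origin at the centre of its underside. Leave it standing.
- tip_box: Shut pipette tip box, 85 x 122 x 83 mm, bystander to the left of the cabinet; origin at the centre of its underside.
- tape_roll: Roll of tape lying flat, 88 mm across, 18 mm high, bystander; origin at the centre of its underside.
- timer: Bench timer, 62 x 66 x 20 mm, bystander; origin at the centre of its underside.
- beaker: Glass beaker, 52 mm across, 70 mm high, bystander to the right; origin at the centre of its underside.

How it is judged:
By the outcome, as a careful person would: the job done as asked, in the order asked, and still so for the second after the job is handed in, with the robot touching nothing.
It also fails if it takes over 45 s, if anything falls off the work surface, if the arm or the gripper's body presses on something with over 40 N, if the wrist force passes 120 N, or if a joint passes its speed limit or range.

ROBOT

A 7-joint arm with a two-finger parallel gripper is mounted at the origin on a cart in front of the work surface, level with it; the furniture and walls round the work are solid. World frame = base frame: x ahead of the robot, y to its left, z up, the work surface at z = 0. Lengths are in m, angles in rad, forces in N, time in s.
With the tool pointing down it reaches from about 0.425 to 0.925 m from the base axis. Payload 6.8 kg.
Tool frame: the origin (TCP) lies at the very end of the fingers, on their centre line; the grasp point (between the pads) lies 19 mm behind it; z points along the fingers, y is the line along which they close (so a half turn about z gives the same grasp; the last joint's range is limited). The gripper opens to 85 mm and grips with 20 to 120 N. Pads are 22 mm wide; open, the fingers measure 114 mm over their backs; the gripper's body (76 mm by 85 mm) begins 54 mm behind the grasp point. The pads swing forward as they close: fully open they stand 13 mm farther back than shut.
Start: joints at [-1.224, 0.477, 0.022, 1.555, -0.011, 1.109, -0.083], TCP at [0.297, 0.606, 0.231] pointing down, gripper open.
Joint ranges: [-2.96, 2.96], [-0.34, 2.1], [-1.41, 1.46], [0.24, 2.44], [-1.37, 4.51], [0.17, 1.92], [-2.96, 2.96]. Speed limits (rad/s): [2.39, 2.39, 3.14, 3.14, 3.14, 3.14, 3.14].

INTERFACE

Orientations are given as a rotation vector (axis times angle).
In Python, from bench import r gives the robot as it stands.
- The arm moves only by the tool play_rows, never from a script. Its argument "targets" is text: rows parted by semicolons, each of 5 numbers parted by spaces: the closure, from -1 (fully open) to 1 (shut), then the shift along the tool's x, y, z in m, then the turn about the tool's z in rad. In form: gripper dx dy dz spin; .... A call has 1 to 8 rows; each row is the pose to reach, as a shift and turn from the pose commanded when the call began, along the tool's axes at that moment; what a row does not reach only later rows make up. A row lasts 1/12 s, in which the tool goes at most 41.7 mm and 7.16 degrees, less where a joint would pass 70% of its speed; a pose out of reach is approached as far as the arm can. A call with a gripper value outside its range is refused whole. The fingers move at their own pace and stop on an object; "squeeze" is the grip in N (left out, the last holds). Time passes only in rows, so rows that repeat a pose let the fingers close. It gives the time, the measured TCP pose, the force, the opening and the grip force at its end, in the units of the state.
- r.get_obs(): the state, without advancing time (a new reading comes with each control period).
- r.grab_frame(name): name is "side" or "top"; returns the picture (420x560x3 uint8, red, green, blue); there is no depth.
- r.camera_info(name): a dict with "fov_y" (degrees; the focal length in pixels is half the picture's height over the tangent of half this angle, whatever the lens; pixels are square), "cx", "cy" (the principal point, pixels), "position" and "rotation" of the camera in the world. Camera axes: x right, y down, z forward; pixel columns grow to the right and rows downward; lengths in m; the calibration is good to about 2 mm. A picture is of the moment at which its call begins. camera_info takes no time and is no camera call.
- r.hand_in(): hands the job in; it is judged then, once.
The state is a dict: "clock": time; "joints": joint angles; "qvel": joint speeds; "tau": joint torques, N m; "tcp_pos": TCP position; "orientation": TCP orientation; "contact_force": force on the tool from outside, world axes, zero at the start; "moment": the same for the moment, N m; "grip_width": finger opening in m; "gripper_force": force on a finger pad.
Only numpy, scipy, OpenCV 4.12 (cv2) and the standard library are available. Lean on these libraries where they do the work, as an engineer would, in place of code of your own. Each camera call takes 0.05 s, during which the arm holds its last target. There are 200 camera calls.

## Working session

There is one attempt and no reset: what is moved stays moved. The work goes in short steps, Python scripts to look and compute and a tool call to move; the robot and the scene stay as the last step left them, time stands still between calls to the robot, and variables do not carry over. Pictures are saved under pics/ and viewed, at most 10 in all, crops included, and the job is handed in when it is done.

Besides the shell and the picture viewer there is one more tool, called by a JSON object that holds its "name" and its "arguments", one argument or row to a line. play_rows: Moves the arm, as the interface text tells. Its arguments: {"type":"object","properties":{"targets":{"type":"string"},"squeeze":{"type":"number"}},"required":["targets"]}

```bash
mkdir -p pics; ls
python3 - <<'E'
from bench import r
import cv2
for n in("side","top"):
    cv2.imwrite(f"pics/{n}0.png",r.grab_frame(n)[:,:,::-1]); print(r.camera_info(n))
o=r.get_obs();print({k:o[k] for k in("clock","tcp_pos","orientation","contact_force","grip_width")})
E
```

```text
pics
{'fov_y': 53.73322492832636, 'cx': 277.34842781601617, 'cy': 204.41591982955714, 'position': array([0.47215307, 0.80496318, 0.56405974]), 'rotation': array([-0.11584832,  2.60704278, -1.64292825])}
{'fov_y': 56.49825881593171, 'cx': 282.7352110989307, 'cy': 217.13439089870164, 'position': array([ 0.32894964, -0.09236855,  1.175718  ]), 'rotation': array([-1.97078202,  2.25460897, -0.22797152])}
{'clock': 0.1, 'tcp_pos': array([0.29628379, 0.60592485, 0.23042242]), 'orientation': array([-7.08164422e-01, -3.06044106e+00,  2.51273157e-03]), 'contact_force': array([0.56009774, 1.07504342, 0.59148865]), 'grip_width': 0.08533290475815686}
```

View pics/side0.png

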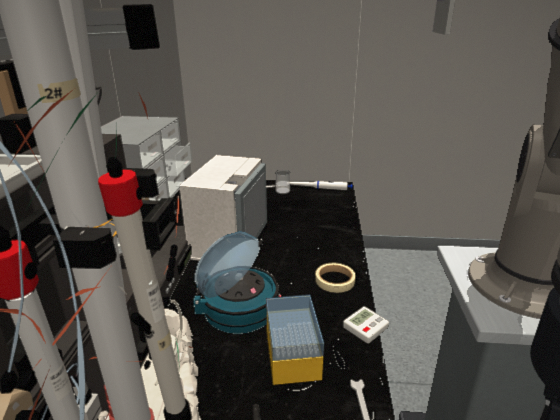

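View pics/top0.png

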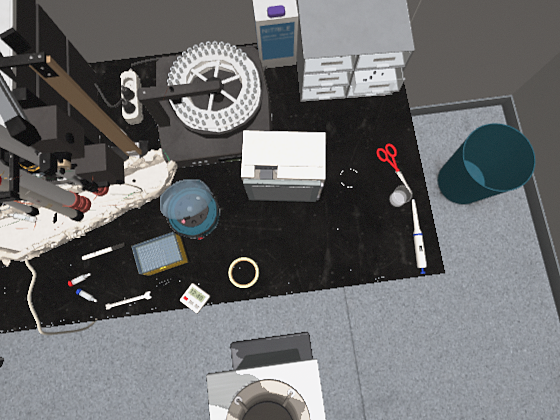

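The side view shows the cabinet at about (225,200), with the gap near (245,178). The top view shows its top from about (243,131) to (326,180) and the gap at about (265,172). I'll zoom in on both.

```bash
cat > h.py <<'E'
import numpy as np, cv2
from scipy.spatial.transform import Rotation as R
from bench import r
def ray(n,uv):
    c=r.camera_info(n); f=210/np.tan(np.radians(c['fov_y']/2))
    uv=np.atleast_2d(np.array(uv,float))
    d=np.c_[(uv[:,0]-c['cx'])/f,(uv[:,1]-c['cy'])/f,np.ones(len(uv))]
    return np.array(c['position']),d@R.from_rotvec(c['rotation']).as_matrix().T
def plane(n,uv,z):
    p,d=ray(n,uv); return p+d*((z-p[2])/d[:,2])[:,None]
def proj(n,P):
    c=r.camera_info(n); f=210/np.tan(np.radians(c['fov_y']/2))
    q=(np.atleast_2d(P)-c['position'])@R.from_rotvec(c['rotation']).as_matrix()
    return q[:,:2]/q[:,2:]*f+[c['cx'],c['cy']]
E
python3 - <<'E'
from h import *
a=cv2.imread("pics/top0.png");b=cv2.imread("pics/side0.png")
A=cv2.resize(a[120:210,230:340],None,fx=5,fy=5,interpolation=cv2.INTER_NEAREST)
B=cv2.resize(b[145:265,175:275],None,fx=3.75,fy=3.75,interpolation=cv2.INTER_NEAREST)
cv2.imwrite("pics/z0.png",cv2.resize(np.hstack([A,B]),None,fx=.85,fy=.85) if 0 else np.hstack([A[:, :425],B]))
g=cv2.cvtColor(a,cv2.COLOR_BGR2GRAY)
m=(g>215).astype(np.uint8)
k=cv2.findContours(m[110:220,225:345],cv2.RETR_EXTERNAL,cv2.CHAIN_APPROX_NONE,offset=(225,110))[0]
k=max(k,key=cv2.contourArea);q=cv2.approxPolyDP(k,2,True)[:,0];print(np.c_[q,plane("top",q,.2).round(4)[:,:2]])
print(a[185,250:330:10].tolist(),a[172,[250,256,260,265,270,275,280]].tolist())
E
```

```text
[[ 2.430e+02  1.310e+02  7.784e-01 -4.130e-02]
 [ 2.410e+02  1.760e+02  6.542e-01 -2.190e-02]
 [ 2.530e+02  1.760e+02  6.500e-01 -5.300e-02]
 [ 2.540e+02  1.640e+02  6.823e-01 -5.940e-02]
 [ 2.770e+02  1.640e+02  6.742e-01 -1.193e-01]
 [ 2.770e+02  1.770e+02  6.389e-01 -1.146e-01]
 [ 3.240e+02  1.780e+02  6.197e-01 -2.355e-01]
 [ 3.240e+02  1.330e+02  7.435e-01 -2.549e-01]]
[[70, 71, 69], [101, 101, 100], [103, 103, 101], [62, 61, 60], [52, 53, 49], [75, 75, 73], [116, 118, 113], [115, 116, 112]] [[244, 244, 244], [161, 172, 180], [127, 126, 129], [129, 126, 126], [129, 125, 124], [142, 150, 156], [244, 244, 244]]
```

View pics/z0.png

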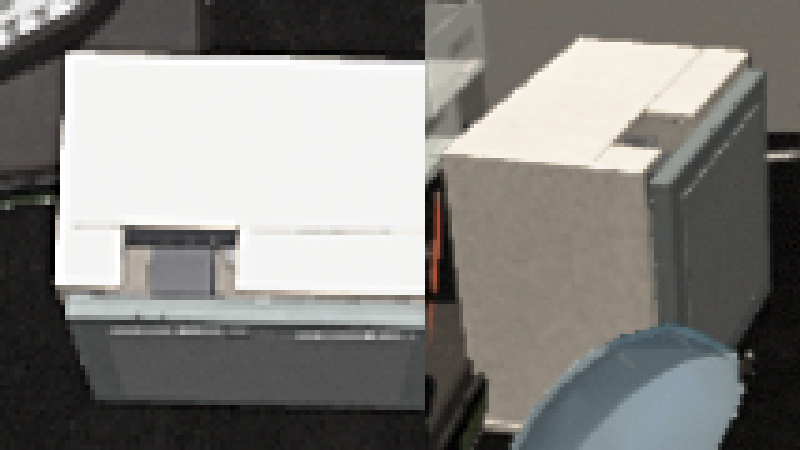

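The zoom shows the gap clearly. In the top image it spans about (254,164) to (278,178), with the grey pad inside it. The plane-cast corners give 126 x 216 mm, which matches 130 x 220 once the half-pixel border is counted. Next I'll refine to sub-pixel, cross-check with the side view and plan the approach.

```bash
cat >> h.py <<'E'
def rel(P,yaw):
    "shift in tool axes and spin from the measured pose to world P, tool x at yaw"
    o=r.get_obs(); M=R.from_rotvec(o['orientation']).as_matrix()
    s=M.T@(np.array(P)-o['tcp_pos']); y=np.arctan2(M[1,0],M[0,0])
    return s.round(4), round(-(((yaw-y)+np.pi)%(2*np.pi)-np.pi),4)
E
python3 - <<'E'
from h import *
a=cv2.imread("pics/top0.png");g=cv2.cvtColor(a,cv2.COLOR_BGR2GRAY)[110:220,225:345]
S=8;G=cv2.resize(g,None,fx=S,fy=S,interpolation=cv2.INTER_CUBIC)
k=max(cv2.findContours((G>185).astype(np.uint8),cv2.RETR_EXTERNAL,cv2.CHAIN_APPROX_NONE)[0],key=cv2.contourArea)
q=cv2.approxPolyDP(k,12,True)[:,0]; uv=(q+.5)/S-.5+[225,110]
P=plane("top",uv,.2)[:,:2]; print(np.c_[uv.round(1),P.round(4)])
h=np.array([1000*p for p in P],np.float32); rc=cv2.minAreaRect(h);print(rc)
C=np.array(rc[0])/1000
for yaw in(-.155,-.16):
  c,s=np.cos(yaw),np.sin(yaw);Q=np.array([[c,-s],[s,c]])
  W=lambda x,y,z:np.r_[C+Q@[x/1e3,y/1e3],z/1e3]
  print(yaw,((P-C)@Q*1000).round(1).tolist())
  print("side pred FL,RL,FR, door pt",proj("side",[W(-65,110,200),W(65,110,200),W(-65,-110,200),W(65,-110,200),W(-32,15,200)]).round(1).tolist())
  print("gap",W(-49,45,200))
print(rel([.66,-.087,.33],-.16),r.get_obs()['joints'])
E
```

```text
[[ 2.429e+02  1.304e+02  7.801e-01 -4.130e-02]
 [ 2.411e+02  1.766e+02  6.527e-01 -2.190e-02]
 [ 2.532e+02  1.768e+02  6.477e-01 -5.320e-02]
 [ 2.534e+02  1.648e+02  6.803e-01 -5.770e-02]
 [ 2.773e+02  1.651e+02  6.712e-01 -1.197e-01]
 [ 2.749e+02  1.703e+02  6.577e-01 -1.117e-01]
 [ 2.768e+02  1.774e+02  6.378e-01 -1.140e-01]
 [ 3.246e+02  1.783e+02  6.187e-01 -2.368e-01]
 [ 3.244e+02  1.321e+02  7.460e-01 -2.565e-01]]
((699.189697265625, -139.0277099609375), (218.38368225097656, 129.16583251953125), 81.00418090820312)
-0.155 [[64.8, 109.1], [-64.0, 108.5], [-64.1, 76.9], [-31.2, 77.4], [-30.7, 14.8], [-45.2, 20.6], [-64.6, 15.3], [-64.5, -109.1], [64.4, -108.8]]
side pred FL,RL,FR, door pt [[232.9, 189.8], [179.0, 184.6], [261.0, 157.7], [215.4, 154.3], [233.4, 173.3]]
gap [ 0.65772424 -0.08700257  0.2       ]
-0.16 [[64.3, 109.4], [-64.6, 108.2], [-64.5, 76.6], [-31.6, 77.3], [-30.7, 14.6], [-45.3, 20.4], [-64.6, 14.9], [-63.9, -109.4], [64.9, -108.5]]
side pred FL,RL,FR, door pt [[232.6, 189.8], [178.8, 184.5], [261.2, 157.8], [215.7, 154.2], [233.4, 173.3]]
gap [ 0.65798488 -0.08679589  0.2       ]
(array([-0.6311, -0.4629, -0.0988]), np.float64(2.8468)) [-1.22410081  0.47773851  0.02234216  1.55632027 -0.0115412   1.10928654
 -0.08308877]
```

Gap centre is at (0.658, -0.087), cabinet yaw about -0.157, and both views agree. I'm moving up and across with the fingers shut.

{"name": "play_rows", "arguments": {
  "targets": "1 0 0 -0.04 0.1; 1 0 0 -0.08 0.2; 1 -0.02 -0.015 -0.1 0.3; 1 -0.05 -0.035 -0.1 0.42; 1 -0.08 -0.06 -0.1 0.54; 1 -0.11 -0.08 -0.1 0.66; 1 -0.145 -0.105 -0.1 0.78; 1 -0.175 -0.13 -0.1 0.9",
  "squeeze": 30
}}

```text
clock: 0.77
tcp_pos: [0.3973, 0.4108, 0.3309]
orientation: [1.976, 2.442, -0.001]
contact_force: [0.3, -0.5, -0.3]
grip_width: 0.0002
gripper_force: 0.0
```

```bash
python3 -c "
from h import *
print(rel([.658,-.087,.33],-.157),r.get_obs()['joints'].round(2))"
```

```text
(array([-0.5413,  0.1511,  0.0011]), np.float64(1.938)) [-1.13  0.23  0.26  1.7  -0.06  1.23 -0.64]
```

{"name": "play_rows", "arguments": {
  "targets": "1 -0.035 0.01 0 0.12; 1 -0.07 0.02 0 0.24; 1 -0.105 0.03 0 0.36; 1 -0.14 0.04 0 0.48; 1 -0.175 0.05 0 0.6; 1 -0.21 0.059 0 0.72; 1 -0.245 0.069 0 0.84; 1 -0.28 0.078 0 0.96"
}}

```text
clock: 1.43
tcp_pos: [0.5331, 0.1542, 0.3312]
orientation: [-2.88, -1.253, 0.0]
contact_force: [0.6, 0.2, -0.2]
grip_width: -0.0002
gripper_force: 0.0
```

```bash
python3 -c "
from h import *
print(rel([.658,-.087,.33],-.157),r.get_obs()['joints'].round(2))"
```

```text
(array([-0.0914,  0.2558,  0.0011]), np.float64(0.9779)) [-0.86  0.21  0.56  1.75 -0.12  1.22 -1.02]
```

{"name": "play_rows", "arguments": {
  "targets": "1 -0.012 0.035 0 0.12; 1 -0.024 0.07 0 0.24; 1 -0.036 0.105 0 0.36; 1 -0.05 0.14 0 0.48; 1 -0.062 0.175 0 0.6; 1 -0.075 0.21 0 0.72; 1 -0.086 0.24 0 0.85; 1 -0.0914 0.2558 0.001 0.975"
}}

```text
clock: 2.1
tcp_pos: [0.6595, -0.0894, 0.3301]
orientation: [3.13, -0.241, 0.0]
contact_force: [-0.5, 0.1, 0.7]
grip_width: 0.0002
gripper_force: 0.0
```

```bash
python3 -c "
from h import *
print(rel([.658,-.087,.25],-.157),r.get_obs()['joints'].round(2))"
```

```text
(array([-0.0019, -0.0023,  0.0801]), np.float64(0.0033)) [-0.5   0.49  0.81  1.49 -0.36  1.31 -1.38]
```

{"name": "play_rows", "arguments": {
  "targets": "1 -0.002 -0.002 0.03 0; 1 -0.002 -0.002 0.06 0; 1 -0.002 -0.002 0.09 0; 1 -0.002 -0.002 0.115 0; 1 -0.002 -0.002 0.115 0"
}}

```text
clock: 2.52
tcp_pos: [0.654, -0.0809, 0.2093]
orientation: [-3.133, 0.224, 0.016]
contact_force: [-1.2, 1.0, -0.5]
grip_width: -0.0
gripper_force: 0.0
```

```bash
python3 -c "
from h import *
print(rel([.658,-.087,.2],-.157))
a=r.grab_frame('top')[120:210,230:340,::-1];b=r.grab_frame('side')[125:245,175:275,::-1]
A=cv2.resize(a,None,fx=4,fy=4);B=cv2.resize(b,None,fx=3,fy=3)
cv2.imwrite('pics/z1.png',np.hstack([A,B]))"
```

```text
(array([0.0049, 0.0054, 0.0093]), np.float64(0.0141))
```

View pics/z1.png

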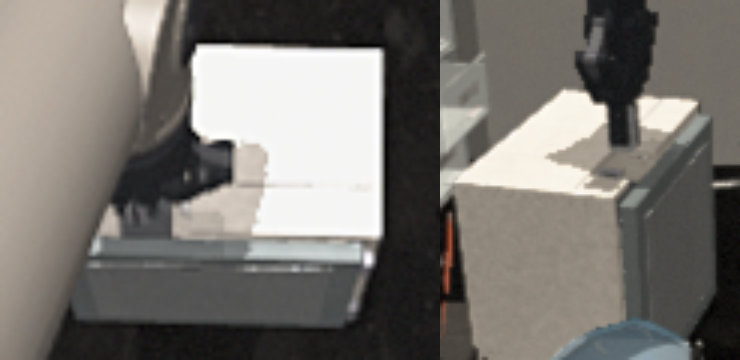

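The side view shows the fingertip just above the gap, at about pixel (237,174). The measured pose is a few mm off the target, so I'll let it settle and read it again.

{"name": "play_rows", "arguments": {
  "targets": "1 0 0 0 0; 1 0 0 0 0; 1 0 0 0 0"
}}

```text
clock: 2.87
tcp_pos: [0.6584, -0.0826, 0.2172]
orientation: [-3.133, 0.225, -0.005]
contact_force: [0.4, 1.4, 0.3]
grip_width: 0.0001
gripper_force: 0.0
```

```bash
python3 -c "
from h import *
print(rel([.658,-.087,.2],-.157),r.get_obs()['qvel'].round(3),proj('side',[.658,-.087,.215]))"
```

```text
(array([0.0002, 0.0045, 0.0172]), np.float64(0.0138)) [ 0.002  0.004 -0.006  0.008 -0.001 -0.002  0.002] [[235.46165408 172.45367182]]
```

{"name": "play_rows", "arguments": {
  "targets": "1 0 0.002 0.003 0.014; 1 0 0.004 0.006 0.014; 1 0 0.0045 0.009 0.014; 1 0 0.0045 0.012 0.014; 1 0 0.0045 0.015 0.014; 1 0 0.0045 0.015 0.014"
}}

```text
clock: 3.37
tcp_pos: [0.6563, -0.0865, 0.1993]
orientation: [-3.132, 0.247, 0.002]
contact_force: [-0.0, -0.0, 0.1]
grip_width: -0.0003
gripper_force: 0.0
```

```bash
python3 -c "
from h import *
print(rel([.658,-.087,.19],-.157),r.get_obs()['contact_force'])"
```

```text
(array([0.0017, 0.0002, 0.0093]), np.float64(-0.0001)) [-0.04593075 -0.00933896  0.09237183]
```

{"name": "play_rows", "arguments": {
  "targets": "1 0.001 0 0.003 0; 1 0.001 0 0.006 0; 1 0.001 0 0.009 0; 1 0.001 0 0.011 0; 1 0.001 0 0.011 0"
}}

```text
clock: 3.78
tcp_pos: [0.6575, -0.0867, 0.1886]
orientation: [3.132, -0.247, -0.001]
contact_force: [0.1, -1.7, -1.0]
grip_width: 0.0
gripper_force: 0.0
```

{"name": "play_rows", "arguments": {
  "targets": "1 0 0 0.002 0; 1 0 0 0.004 0; 1 0 0 0.006 0; 1 0 0 0.006 0"
}}

```text
clock: 4.12
tcp_pos: [0.6576, -0.0868, 0.1828]
orientation: [-3.132, 0.247, 0.001]
contact_force: [0.4, 0.2, 0.1]
grip_width: 0.0001
gripper_force: 0.0
```

{"name": "play_rows", "arguments": {
  "targets": "1 0 0 0.002 0; 1 0 0 0.004 0; 1 0 0 0.006 0; 1 0 0 0.006 0"
}}

```text
clock: 4.45
tcp_pos: [0.6578, -0.0869, 0.1772]
orientation: [3.132, -0.247, 0.0]
contact_force: [-1.2, -0.2, 2.6]
grip_width: -0.0003
gripper_force: 1.2
```

{"name": "play_rows", "arguments": {
  "targets": "1 0 0 0.001 0; 1 0 0 0.002 0; 1 0 0 0.003 0; 1 0 0 0.003 0"
}}

```text
clock: 4.78
tcp_pos: [0.6579, -0.0869, 0.175]
orientation: [-3.131, 0.247, -0.001]
contact_force: [-2.7, 1.2, 7.2]
grip_width: 0.0001
gripper_force: 3.9
```

{"name": "play_rows", "arguments": {
  "targets": "1 0 0 0.001 0; 1 0 0 0.002 0; 1 0 0 0.003 0; 1 0 0 0.004 0; 1 0 0 0.004 0"
}}

```text
clock: 5.2
tcp_pos: [0.6581, -0.087, 0.1722]
orientation: [-3.131, 0.247, -0.002]
contact_force: [-5.8, 1.3, 16.1]
grip_width: 0.0002
gripper_force: 7.6
```

{"name": "play_rows", "arguments": {
  "targets": "1 -0.001 0 0.0005 0; 1 -0.0015 0 0.001 0; 1 -0.0015 0 0.001 0; 1 -0.0015 0 0.001 0"
}}

```text
clock: 5.53
tcp_pos: [0.658, -0.087, 0.1721]
orientation: [-3.131, 0.247, -0.007]
contact_force: [-2.9, 2.3, 13.9]
grip_width: -0.0001
gripper_force: 7.7
```

{"name": "play_rows", "arguments": {
  "targets": "1 -0.0005 0 0.001 0; 1 -0.001 0 0.002 0; 1 -0.001 0 0.002 0; 1 -0.001 0 0.002 0"
}}

```text
clock: 5.87
tcp_pos: [0.6579, -0.0869, 0.1709]
orientation: [-3.131, 0.246, -0.01]
contact_force: [-1.5, 1.4, 17.7]
grip_width: -0.0001
gripper_force: 9.2
```

{"name": "play_rows", "arguments": {
  "targets": "1 0 0 0.0007 0; 1 -0.0015 -0.0002 0.0007 -0.01; 1 -0.003 -0.0005 0.0007 -0.02; 1 -0.0045 -0.0007 0.0007 -0.03; 1 -0.006 -0.001 0.0007 -0.04; 1 -0.0073 -0.0011 0.0007 -0.05"
}}

```text
clock: 6.37
tcp_pos: [0.652, -0.0851, 0.1708]
orientation: [3.137, -0.168, 0.015]
contact_force: [0.7, 0.2, 18.8]
grip_width: 0.0
gripper_force: 9.4
```

{"name": "play_rows", "arguments": {
  "targets": "1 -0.0029 -0.0005 0 -0.02; 1 -0.0058 -0.0009 0 -0.04; 1 -0.0087 -0.0012 0 -0.06; 1 -0.0117 -0.0015 0 -0.08; 1 -0.0146 -0.0018 0 -0.1; 1 -0.0175 -0.002 0 -0.12; 1 -0.0204 -0.0021 0 -0.14; 1 -0.0219 -0.0021 0 -0.15"
}}

```text
clock: 7.03
tcp_pos: [0.6303, -0.0805, 0.1706]
orientation: [3.141, 0.068, 0.014]
contact_force: [-0.4, 0.6, 19.4]
grip_width: -0.0001
gripper_force: 9.5
```

```bash
python3 -c "
from h import *
B=cv2.resize(r.grab_frame('side')[125:265,165:285,::-1],None,fx=4,fy=4)
cv2.imwrite('pics/z2.png',B)"
```

```text
(no output)
```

View pics/z2.png

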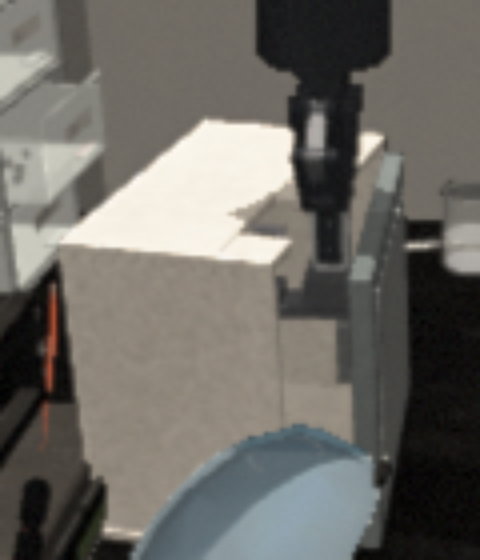

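The door is swinging out with the fingers. In the crop its free edge is at about x=350-400, clear of the shell at x=280. I'll keep the hook pressed past 0.2 rad.

{"name": "play_rows", "arguments": {
  "targets": "1 -0.0044 -0.0007 0 -0.03; 1 -0.0087 -0.0012 0 -0.06; 1 -0.0131 -0.0017 0 -0.09; 1 -0.0175 -0.002 0 -0.12; 1 -0.0219 -0.0021 0 -0.15; 1 -0.0264 -0.0021 0 -0.18; 1 -0.0308 -0.002 0 -0.21; 1 -0.0352 -0.0018 0 -0.24"
}}

```text
clock: 7.75
tcp_pos: [0.5953, -0.08, 0.1704]
orientation: [3.109, 0.445, 0.014]
contact_force: [0.5, 1.4, 19.5]
grip_width: -0.0
gripper_force: 9.8
```

{"name": "play_rows", "arguments": {
  "targets": "1 -0.0073 -0.0011 -0.002 -0.05; 1 -0.0146 -0.0018 -0.004 -0.1; 1 -0.0219 -0.0021 -0.004 -0.15; 1 -0.0293 -0.0021 -0.004 -0.2; 1 -0.0367 -0.0017 -0.004 -0.25; 1 -0.044 -0.0009 -0.004 -0.3; 1 -0.0512 0.0002 -0.004 -0.35; 1 -0.0584 0.0017 -0.004 -0.4"
}}

```text
clock: 8.42
tcp_pos: [0.5388, -0.0984, 0.1731]
orientation: [2.956, 1.054, 0.011]
contact_force: [1.2, -0.1, 12.3]
grip_width: -0.0001
gripper_force: 6.3
```

```bash
python3 -c "
from h import *
o=r.get_obs();print(o['joints'].round(2))
yaw=-.157;c,s=np.cos(yaw),np.sin(yaw)
d=np.array([[c,s],[-s,c]])@(o['tcp_pos'][:2]-[.6992,-.139])*1000-[-73,-100]
print(d,np.hypot(*d),np.arctan2(d[1],d[0])-np.arctan2(145,25))"
```

```text
[-0.38  0.37  0.56  1.95 -0.25  0.88 -0.57]
[-91.72669673 114.99102887] 147.09426777996683 0.8440633872091414
```

{"name": "play_rows", "arguments": {
  "targets": "1 -0.0073 -0.0011 0 -0.05; 1 -0.0146 -0.0018 0 -0.1; 1 -0.0219 -0.0021 0 -0.15; 1 -0.0293 -0.0021 0 -0.2; 1 -0.0367 -0.0017 0 -0.25; 1 -0.044 -0.0009 0 -0.3; 1 -0.0512 0.0002 0 -0.35; 1 -0.0584 0.0017 0 -0.4"
}}

```text
clock: 9.08
tcp_pos: [0.4953, -0.1369, 0.1732]
orientation: [2.685, 1.619, 0.011]
contact_force: [4.1, -1.0, 12.7]
grip_width: 0.0001
gripper_force: 6.1
```

```bash
cat > st.py <<'E'
from h import *
o=r.get_obs();print(o['joints'].round(2))
yaw=-.157;c,s=np.cos(yaw),np.sin(yaw)
d=np.array([[c,s],[-s,c]])@(o['tcp_pos'][:2]-[.6992,-.139])*1000-[-73,-100]
print(d,np.hypot(*d),np.arctan2(d[1],d[0])-np.arctan2(145,25))
E
python3 st.py
```

```text
[-0.26  0.3   0.49  2.03 -0.19  0.85 -0.15]
[-128.76126697   70.21008116] 146.65919463067033 1.242324511960835
```

{"name": "play_rows", "arguments": {
  "targets": "1 -0.0073 -0.0011 0 -0.05; 1 -0.0146 -0.0018 0 -0.1; 1 -0.0219 -0.0021 0 -0.15; 1 -0.0293 -0.0021 0 -0.2; 1 -0.0367 -0.0017 0 -0.25; 1 -0.044 -0.0009 0 -0.3; 1 -0.0483 -0.0003 0 -0.33; 1 -0.0483 -0.0003 0 -0.33"
}}

```text
clock: 9.75
tcp_pos: [0.4726, -0.1806, 0.1734]
orientation: [2.383, 2.034, 0.009]
contact_force: [3.5, -0.8, 11.8]
grip_width: 0.0001
gripper_force: 5.9
```

```bash
python3 st.py
```

```text
[-0.13  0.28  0.45  2.04 -0.16  0.84  0.25]
[-144.33939807   23.52196191] 146.24344268184186 1.5799887094391778
```

Door is at about 1.58 rad. I'll lift straight off, gently at first.

{"name": "play_rows", "arguments": {
  "targets": "1 0 0 -0.003 0; 1 0 0 -0.006 0; 1 0 0 -0.01 0; 1 0 0 -0.018 0; 1 0 0 -0.03 0; 1 0 0 -0.055 0; 1 0 0 -0.08 0; 1 0 0 -0.1 0"
}}

```text
clock: 10.42
tcp_pos: [0.4683, -0.1782, 0.2722]
orientation: [-2.39, -2.039, 0.0]
contact_force: [1.1, -1.0, -0.2]
grip_width: 0.0
gripper_force: 0.0
```

{"name": "play_rows", "arguments": {
  "targets": "1 0.02 0 0 0; 1 0.05 0 0 0; 1 0.08 0 0 0; 1 0.1 0 0 0; 1 0.1 0 0 0; 1 0.1 0 0 0"
}}

```text
clock: 10.92
tcp_pos: [0.4841, -0.0782, 0.2705]
orientation: [-2.386, -2.042, 0.001]
contact_force: [-0.4, -1.3, 0.5]
grip_width: -0.0
gripper_force: 0.0
```

```bash
python3 -c "
from h import *
cv2.imwrite('pics/s3.png',np.vstack([r.grab_frame('side')[120:420,:,::-1],r.grab_frame('top')[110:410,:,::-1]]))"
```

```text
(no output)
```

View pics/s3.png

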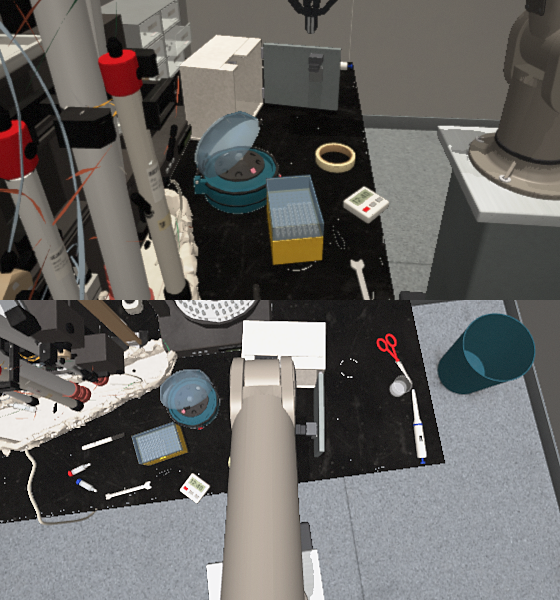

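The door stands square to the cabinet: it is edge-on at (320,410) in the top half and face-on at (300,75) in the side half. The gripper is clear above, and the tip box, tape, timer and beaker are where they were.

```bash
python3 -c "
from bench import r
print(r.hand_in())"
```

```text
the job is handed in; nothing more can be done
None
```

I freed the latch with at most about 20 N of force in the readings, swung the door to about 1.58 rad, let go, backed the arm clear and handed the job in at about 11 s; the other bench items look undisturbed, but I never saw the bottle in the pictures.

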